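# Close the analyser for a measurement

### The job

Get the bench analyser ready to measure: with the fingertips, push both of its front drawers fully home, and only then push the metal cover on its deck sideways all the way to its stop so that it covers the injection port. Only push, grasp or lift nothing, leave the bottle, tub, vials, cap and syringe case where they are, and finish clear of everything.

Things in the scene. Friction and masses are not known exactly. Their poses are not given: they have to be found in the camera images.
- analyser: fixed beige bench analyser, 330 mm deep (x), 350 mm wide (y), turned by up to 0.2 rad. Origin on the bench; x points from its front into it (away from the robot), y to its left, z up. Front face at x = -130 mm; flat deck 80 mm above the bench from x = -130 to +85 mm; behind it a slanting control head up to 135 mm high
- port (a point): centre of the injection port, a flat black disc 32 mm across flush in the deck, at x = -30, y = -60 mm of the analyser, 80 mm above the bench. The cover slides over it along y between two rails, 5 mm high, at x = -86 and +26 mm
- left_drawer (a joint): how far the left (+y) drawer stands out of the analyser, m: 0 = fully home (front face flush with the analyser's front, at a firm stop), grows as it comes out towards the robot, at most 0.09. It starts 0.03 to 0.07 out. It slides with 1.5 to 2 N of friction, stays where it is left and does not spring back
- right_drawer (a joint): how far the right (-y) drawer stands out of the analyser, m: 0 = fully home (front face flush with the analyser's front, at a firm stop), grows as it comes out towards the robot, at most 0.09. It starts 0.03 to 0.07 out. It slides with 1.5 to 2 N of friction, stays where it is left and does not spring back
- left_drawer_face (a point): middle of the front face of the left drawer, on the face, 40 mm above the bench. Axes as the analyser's: pushing along +x shuts it. The panel is upright, plain, without a handle, 120 mm wide, 60 mm tall (10 to 70 mm above the bench); the tray behind is filled up to the panel, nothing to pinch. It lies at y = +85 mm of the analyser
- right_drawer_face (a point): middle of the front face of the right drawer, on the face, 40 mm above the bench. Axes as the analyser's: pushing along +x shuts it. The panel is upright, plain, without a handle, 120 mm wide, 60 mm tall (10 to 70 mm above the bench); the tray behind is filled up to the panel, nothing to pinch. It lies at y = -85 mm of the analyser; 50 mm of free gap separate the two drawers
- cover (a joint): how far the metal cover on the deck is open, m: 0 = shut, centred over the injection port, at a firm stop; grows as it slides to the analyser's +y (left), at most 0.11. It starts 0.05 to 0.10 open. It slides with 1.5 to 2 N of friction and stays where it is left
- cover_side (a point): middle of the left (+y) side wall of the metal cover, on the wall, 92 mm above the bench; axes as the analyser's. Pushing it along -y shuts the cover. The cover is a flat aluminium block 100 mm (x) by 90 mm (y), 1 to 23 mm above the deck, too wide to grasp. The deck to its left is free for 80 mm or more
- vial_a: capped sample vial, 18 to 19 mm diameter, 50 mm tall, loose, standing on the bench in front of the analyser, midway between the lanes of the two drawers (the drawers pass it with 8 mm or more to spare). Origin under its centre. Leave it
- vial_b: another such vial, standing to the left or right of the drawers. Origin under its centre. Leave it
- cap: loose red cap, 22 mm diameter, 14 mm tall, on the bench on the other side of the drawers. Origin under its centre. Leave it
- wash_bottle: white wash bottle, 68 mm diameter, 165 mm tall, loose, beside the analyser. Origin under its centre. Leave it
- tub: white square open tub, 85 x 85 mm, 100 mm tall, loose, beside the analyser. Origin under its centre. Leave it
- syringe_case: open black syringe case, 40 mm (x) by 200 mm (y), 18 mm tall, loose on the deck at the foot of the control head, behind the cover's rails. Origin under its centre. Leave it

How it is judged:
On the way, in this order (a step that is already met when the one before it is completed fails the run):
1. both drawers are fully home (within 4 mm) while the cover is still open (by more than 20 mm) (value of joint each of left_drawer, right_drawer below 0.004 m and value of joint cover above 0.02 m), for 0.2 s.
2. the cover is pushed to its stop over the port (within 4 mm) (value of joint cover below 0.004 m), for 0.2 s.
At the end, for the whole second after the job is handed in: both drawers within 4 mm of fully home, the cover within 4 mm of its stop over the port, all three at rest (value of joint each of left_drawer, right_drawer, cover below 0.004 m and velocity of joint left_drawer between -0.01 and 0.01 m/s and velocity of joint right_drawer between -0.01 and 0.01 m/s and velocity of joint cover between -0.01 and 0.01 m/s); the robot touches nothing.
It fails at once if a bottle, tub, vial, cap or the syringe case is lifted, carried or pushed more than 25 mm from its place (distance of any of wash_bottle, tub, syringe_case, vial_a, vial_b, cap from where it was at the start of the episode above 0.025 m).
It fails at once if a bottle, tub, vial or the syringe case is tipped by more than 0.5 rad (angle between any of wash_bottle, tub, syringe_case, vial_a, vial_b's own z axis and vertical above 0.5 rad).
It also fails if it takes over 48 s, if anything falls off the work surface, if the arm or the gripper's body presses on something with over 40 N, if the wrist force passes 120 N, or if a joint passes its speed limit or range.

### The arm

A 7-joint arm with a two-finger parallel gripper is mounted at the origin on the work surface. World frame = base frame: x ahead of the robot, y to its left, z up, the work surface at z = 0. Lengths are in m, angles in rad, forces in N, time in s.
With the tool pointing down it reaches from about 0.425 to 0.875 m from the base axis. Payload 4.7 kg.
Tool frame: the origin (TCP) lies midway between the tips of the shut fingers; the grasp point (between the pads) lies 19 mm behind it; z points along the fingers, y is the line along which they close (so a half turn about z gives the same grasp; the last joint's range is limited). The gripper opens to 85 mm and grips with 20 to 120 N. Pads are 22 mm wide; open, the fingers measure 114 mm over their backs; the gripper's body (76 mm by 85 mm) begins 54 mm behind the grasp point. The pads swing forward as they close: fully open they stand 13 mm farther back than shut.
Start: joints at [1.153, 0.321, -0.07, 1.45, 0.023, 1.371, -0.057], TCP at [0.272, -0.59, 0.231] pointing down, gripper open.
Joint ranges: [-2.86, 2.86], [-0.3, 2.09], [-1.38, 1.24], [0.06, 2.45], [-1.56, 4.7], [0.09, 2.05], [-2.69, 2.69]. Speed limits (rad/s): [2.57, 2.57, 3.14, 3.14, 3.14, 3.14, 3.14].

### API

Orientations are given as a unit quaternion [w, x, y, z].
In Python, from rig import ctrl gives the robot as it stands.
- The arm moves only by the tool carry_out, never from a script. Its argument "deltas" is a list that holds one entry, the list of rows, each a list of 7 numbers: the shift along the tool's x, y, z each as a share of 0.25 m, from -1 to 1, then the turn, a rotation vector about the tool's x, y, z each as a share of pi/2 rad, from -1 to 1, then the opening, from -1 (shut) to 1 (fully open). A call has exactly 8 rows; each row is the pose to reach, as a shift and turn from the pose commanded when the call began, along the tool's axes at that moment; what a row does not reach only later rows make up. A row lasts 1/12 s, in which the tool goes at most 41.7 mm and 7.16 degrees, less where a joint would pass 70% of its speed; a pose out of reach is approached as far as the arm can. A call with a number of a shift or a turn outside -1 to 1 is refused whole. A call with a gripper value outside its range is refused whole. The fingers move at their own pace and stop on an object; the grip force is fixed at half the most. Time passes only in rows, so rows that repeat a pose let the fingers close, or fill a call up. It gives the time, the measured TCP pose, the force, the opening and the grip force at its end, in the units of the state.
- ctrl.get_obs(): the state, without advancing time (a new reading comes with each control period).
- ctrl.camera(name): name is "scene" or "top" or "wrist"; returns a dict with "color" (400x640x3 uint8, red, green, blue), "fx", "fy", "cx", "cy" (pixels), "R" (3x3) and "t" (3): a world point X has camera coordinates R X + t. Camera axes: x right, y down, z forward; pixel columns grow to the right and rows downward; lengths in m; the calibration is good to about 2 mm. A picture is of the moment at which its call begins. There is no depth.
- ctrl.sign_off(): hands the job in; it is judged then, once.
The state is a dict: "time": time; "q": joint angles; "joint_vel": joint speeds; "joint_efforts": joint torques, N m; "tool_pos": TCP position; "ee_rot": TCP orientation; "contact_force": force on the tool from outside, world axes, zero at the start; "torque": the same for the moment, N m; "finger_gap": finger opening in m; "grasp_force": force on a finger pad.
Only numpy, scipy, OpenCV 4.12 (cv2) and the standard library are available. Lean on these libraries where they do the work, as an engineer would, in place of code of your own. Each camera call takes 0.05 s, during which the arm holds its last target. There are 200 camera calls.

## Working session

There is one attempt and no reset: what is moved stays moved. The work goes in short steps, Python scripts to look and compute and a tool call to move; the robot and the scene stay as the last step left them, time stands still between calls to the robot, and variables do not carry over. Pictures are saved under pics/ and viewed, at most 10 in all, crops included, and the job is handed in when it is done.

Besides the shell and the picture viewer there is one more tool, called after ">>>" by a JSON object that holds its "fn" and its "kwargs". carry_out: Moves the arm, as the interface text tells. Its arguments: {"type":"object","properties":{"deltas":{"type":"array"}},"required":["deltas"]}

```bash
mkdir -p pics
cat > h.py <<'E'
import numpy as np, cv2
from rig import ctrl
def snap(n,f):
    c=ctrl.camera(n); cv2.imwrite(f'pics/{f}.png',c['color'][:,:,::-1]); np.savez(f'pics/{f}.npz',**c); return c
def load(f): return np.load(f'pics/{f}.npz')
def ray(c,u,v,z):
    R=c['R'];o=-R.T@c['t'];d=R.T@np.array([(u-c['cx'])/c['fx'],(v-c['cy'])/c['fy'],1.])
    return o+d*(z-o[2])/d[2]
def proj(c,X):
    p=c['R']@np.array(X)+c['t'];return np.array([c['fx']*p[0]/p[2]+c['cx'],c['fy']*p[1]/p[2]+c['cy']])
E
python3 - <<'E'
from h import *
for n in('scene','top'):
    c=snap(n,n+'0'); print(n,-c['R'].T@c['t'],c['R'][2],c['fx'])
o=ctrl.get_obs();print(o['tool_pos'],o['ee_rot'],o['time'],o['finger_gap'])
E
```

```text
scene [ 1.1182664  -0.0133075   0.73554252] [-0.61755734  0.05273893 -0.78475572] 388.91586518420763
top [0.54372382 0.01959846 0.95770187] [ 0.06304478  0.02359235 -0.99773181] 379.51124489497175
[ 0.27179455 -0.58991329  0.23031248] [-8.51656387e-04  9.76780747e-01  2.14239566e-01 -2.34202403e-04] 0.1 0.08565767243583094
```

View pics/top0.png

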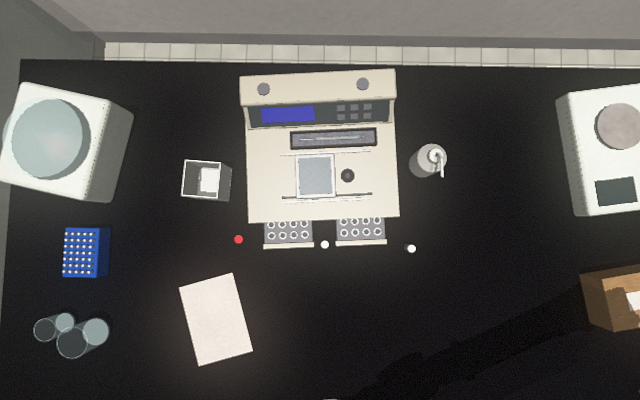

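View pics/scene0.png

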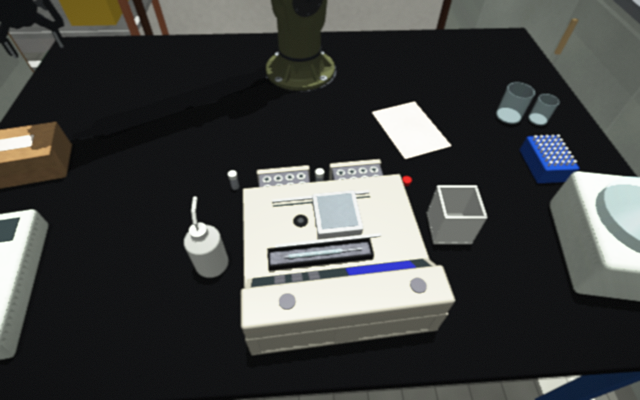

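The top view shows the analyser with the port at (347,175), the cover at (316,175), and the drawers at (288,233) and (361,231). Vial_a is at (325,244), vial_b at (411,248), and the cap at (238,239). The tub is on the left at (205,180) and the bottle on the right at (428,160). The scene view agrees: port at (301,220), cover at (338,213).

Run:
```python
from h import *
t=load('top0');s=load('scene0')
def blob(c,mask,u,v):
    n,l,st,ce=cv2.connectedComponentsWithStats(mask.astype(np.uint8),connectivity=4)
    k=l[v,u]; return ce[k],st[k],(l==k).astype(np.uint8)
def tri(p,q):
    A=[];b=[]
    for c,(u,v) in((t,p),(s,q)):
        R=c['R'];x=(u-c['cx'])/c['fx'];y=(v-c['cy'])/c['fy']
        for r in(R[0]-x*R[2],R[1]-y*R[2]):pass
        A+= [R[0]-x*R[2],R[1]-y*R[2]];b+=[x*c['t'][2]-c['t'][0],y*c['t'][2]-c['t'][1]]
    return np.linalg.lstsq(np.array(A),np.array(b),rcond=None)[0]
P=[]
for c,u,v in((t,347,175),(s,301,220)):
    ce,st,_=blob(c,c['color'].max(2)<90,u,v);print('port',ce,st);P.append(ce)
print('port tri',tri(*P),ray(t,*P[0],.08),ray(s,*P[1],.08))
C=[]
for c,u,v in((t,316,175),(s,338,213)):
    im=c['color'].astype(int);print(im[v,u]);m=(abs(im-im[v,u]).max(2)<22)
    ce,st,k=blob(c,m,u,v);r=cv2.minAreaRect(cv2.findContours(k,0,1)[0][0]);print('cover',ce,st,r);C.append(r[0])
print('cover tri',tri(*C),ray(t,*C[0],.103),ray(s,*C[1],.103))
im=t['color'].astype(int);m=(im.min(2)>120)
ce,st,k=blob(t,m,260,200);print('beige',st)
# front deck edge: last beige row in columns
cols=list(range(252,262))+list(range(316,334))+list(range(390,396))
pts=np.array([ray(t,u+.0,np.where(k[:,u])[0].max()+.5,.08)[:2] for u in cols])
f=np.polyfit(pts[:,1],pts[:,0],1);print('front edge x=%.4f*y+%.4f'%tuple(f),np.arctan(f[0]),np.std(pts[:,0]-np.polyval(f,pts[:,1])))
# drawer panels, vials in top
a=t['color'][125:265,170:450,::-1];a2=s['color'][150:260,170:450,::-1]
cv2.imwrite('pics/crop.png',np.vstack([cv2.resize(a,None,fx=2.8,fy=2.3,interpolation=2),cv2.resize(a2,None,fx=2.8,fy=2.3,interpolation=2)]))
```

```text
port [306.04467116 117.32668232] [    0     0   640   400 99684]
port [376.65126705 179.08157321] [    0     0   640   400 83422]
port tri [0.73547048 0.08370247 0.29249074] [0.7925283  0.08083392 0.08      ] [0.55378567 0.15652993 0.08      ]
[183 188 190]
cover [314.80631399 175.33703072] [ 298  157   34   38 1172] ((314.6484680175781, 175.35968017578125), (36.665199279785156, 32.09165954589844), 87.79740142822266)
[191 203 209]
cover [336.63881857 210.83797468] [ 317  193   41   36 1185] ((336.9830017089844, 210.84112548828125), (33.770999908447266, 37.6417121887207), 83.8844985961914)
cover tri [0.65295107 0.05662841 0.10171492] [0.65273421 0.05594989 0.103     ] [0.65391908 0.05711094 0.103     ]
beige [  243   100   157   149 15224]
front edge x=-0.0690*y+0.5556 -0.06892777144634456 0.0005430038451258597
```

View pics/crop.png

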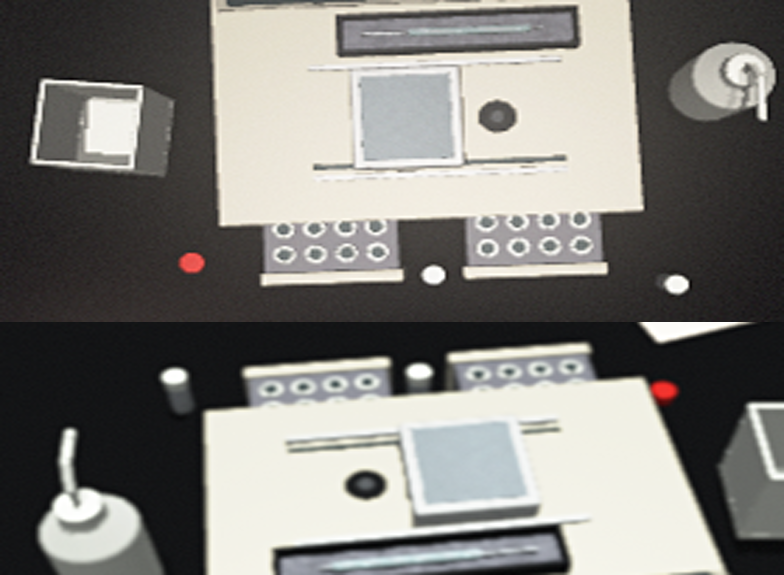

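The crop shows the left panel's front edge at about v=247.6 for u 264..314, and the right panel's at about v=244.6 for u 336..387. Vial_a is in the gap between them. The port is at (347.5,175.4).

Run:
```python
from h import *
t=load('top0');s=load('scene0')
g=t['color'].min(2);gs=s['color'].min(2)
def comp(m,u,v):
    n,l,st,ce=cv2.connectedComponentsWithStats(m.astype(np.uint8),connectivity=8);k=l[v,u];return ce[k],st[k]
p,st=comp(t['color'].max(2)[:, :]<140,347,175);print('port top',p,st)
q,st=comp(s['color'].max(2)<140,301,220);print('port scene',q,st);P=ray(t,*p,.08);print(P,ray(s,*q,.08))
yaw=0.069;ex=np.array([np.cos(yaw),np.sin(yaw)]);ey=np.array([-ex[1],ex[0]])
O=P[:2]+30*ex/1e3+60*ey/1e3;print('origin',O)
loc=lambda X:np.round([(X[:2]-O)@ex*1e3,(X[:2]-O)@ey*1e3,X[2]*1e3],1)
print('front edge',loc(ray(t,325,218.5,.08)))
for u0,u1 in((264,313),(336,386)):
    pts=[]
    for u in range(u0+3,u1-3):
        col=g[236:256,u].astype(float); i=np.where(col>110)[0].max(); f=(col[i]-110)/(col[i]-col[i+1]+1e-9)
        pts.append(loc(ray(t,u,236+i+min(f,1),.07)))
    pts=np.array(pts);print('panel x',np.median(pts[:,0]),np.polyfit(pts[:,1],pts[:,0],1)[0],'y',loc(ray(t,u0,246,.07)),loc(ray(t,u1,246,.07)))
    row=g[246 if u0<300 else 243];w=np.where(row[u0-8:u1+9]>110)[0]+u0-8;print(w.min(),w.max())
for n,u,v,z in(('cover L edge',298,175,.103),('cover R',332,175,.103),('vial_a',325,244,.05),('vial_b',411,248,.05),('cap',238,239,.014),('tub TR',221,162,.1),('tub BR',218,200,.1),('rail',316,198,.085),('bottle',433,158,.165)): X=ray(t,u,v,z);print(n,X.round(3),loc(X))
for n,u,v,z in(('s vial_a',170+419/2.8,150+50/2.3,.05),('s vial_b',170+174/2.8,150+55/2.3,.05),('panelR',170+(244+391)/5.6,150+(370-322+358-322)/2/2.3-2,.07),('panelL',170+(448+591)/5.6,150+28/2.3,.07)): X=ray(s,u,v,z);print(n,X.round(3),loc(X))
```

```text
port top [347.14492754 175.17391304] [341 169  13  13 138]
port scene [300.20567376 220.43262411] [293 215  15  12 141]
[ 0.65781763 -0.01861149  0.08      ] [ 0.65723481 -0.01803207  0.08      ]
origin [0.68360953 0.04331409]
front edge [-128.2   -4.1   80. ]
panel x -192.5 0.0024868188564037665 y [-185.9  141.    70. ] [-190.7   26.7   70. ]
263 321
panel x -192.7 -0.0004329218866919097 y [-193.   -26.8   70. ] [-197.9 -142.5   70. ]
328 386
cover L edge [0.653 0.094 0.103] [-27.4  52.5 103. ]
cover R [0.654 0.017 0.103] [-30.9 -24.6 103. ]
vial_a [0.496 0.029 0.05 ] [-188.3   -1.1   50. ]
vial_b [ 0.492 -0.174  0.05 ] [-206.3 -204.    50. ]
cap [0.501 0.246 0.014] [-168.7  215.1   14. ]
tub TR [0.679 0.272 0.1  ] [ 11.2 228.2 100. ]
tub BR [0.592 0.275 0.1  ] [-75.8 237.4 100. ]
rail [0.603 0.052 0.085] [-80.2  14.4  85. ]
bottle [ 0.687 -0.194  0.165] [ -12.9 -236.7  165. ]
s vial_a [0.498 0.032 0.05 ] [-186.2    1.8   50. ]
s vial_b [ 0.494 -0.174  0.05 ] [-204.5 -203.5   50. ]
panelR [ 0.494 -0.052  0.07 ] [-195.6  -82.3   70. ]
panelL [0.49  0.117 0.07 ] [-188.1   87.2   70. ]
```

Measured against the analyser frame (origin (0.6836, 0.0433), yaw 0.069):
- **Drawers:** both are about 62 mm out.
- **Cover:** its side is at y≈+60 mm, so it is about 75 mm open.
- **Sizes:** these agree with the text.

Next I'll work out the moves.

```bash
cat > mv.py <<'E'
import sys
from h import *
from scipy.spatial.transform import Rotation as Ro
O=np.array([.6836,.0433]);yaw=.069
M=Ro.from_euler('z',yaw)
def go(*targets):  # targets local mm (x,y,z), printed as share of tool shift
    o=ctrl.get_obs();w=o['ee_rot'];T=Ro.from_quat([w[1],w[2],w[3],w[0]])
    goal=M*Ro.from_quat([1,0,0,0])
    rv=(T.inv()*goal).as_rotvec();print('t',o['time'],'turn',(rv/(np.pi/2)).round(3))
    p=o['tool_pos'];l=M.inv().apply(p-[*O,0])*1e3;print('at',l.round(1),'F',np.round(o['contact_force'],1))
    for x in targets:
        X=M.apply(np.array(x)/1e3)+[*O,0];print(x,X.round(3),(T.inv().apply(X-p)/.25).round(3))
if __name__=='__main__': go(*eval(sys.argv[1]))
E
python3 mv.py "[(-330,-330,200),(-240,-85,200)]"
```

```text
t 0.1 turn [-0.001  0.     0.231]
at [-454.5 -603.3  230.3] F [ 0.3  0.3 -0.2]
(-330, -330, 200) [ 0.377 -0.309  0.2  ] [ 0.854 -0.845  0.123]
(-240, -85, 200) [ 0.45  -0.058  0.2  ] [ 1.538 -1.634  0.124]
```

>>> {"fn": "carry_out", "kwargs": {"deltas": [[[0.1, -0.1, 0.01, 0, 0, 0.05, -1], [0.2, -0.2, 0.02, 0, 0, 0.1, -1], [0.31, -0.31, 0.04, 0, 0, 0.15, -1], [0.42, -0.42, 0.06, 0, 0, 0.2, -1], [0.53, -0.53, 0.08, 0, 0, 0.231, -1], [0.64, -0.64, 0.1, 0, 0, 0.231, -1], [0.75, -0.75, 0.11, 0, 0, 0.231, -1], [0.85, -0.85, 0.12, 0, 0, 0.231, -1]]]}}

```text
time: 0.77
tool_pos: [0.3763, -0.3057, 0.2007]
ee_rot: [-0.0, 0.999, 0.035, -0.0]
contact_force: [0.4, 1.0, 0.3]
finger_gap: 0.0005
grasp_force: 0.0
```

```bash
python3 mv.py "[(-240,-85,150)]"
```

```text
t 0.7667 turn [-0.     0.     0.001]
at [-330.6 -327.   200.7] F [0.4 1.  0.3]
(-240, -85, 150) [ 0.45  -0.058  0.15 ] [ 0.363 -0.968  0.203]
```

>>> {"fn": "carry_out", "kwargs": {"deltas": [[[0.05, -0.13, 0.03, 0, 0, 0, -1], [0.1, -0.26, 0.06, 0, 0, 0, -1], [0.15, -0.4, 0.09, 0, 0, 0, -1], [0.2, -0.54, 0.12, 0, 0, 0, -1], [0.25, -0.67, 0.15, 0, 0, 0, -1], [0.3, -0.8, 0.18, 0, 0, 0, -1], [0.34, -0.9, 0.2, 0, 0, 0, -1], [0.363, -0.968, 0.203, 0, 0, 0, -1]]]}}

```text
time: 1.43
tool_pos: [0.4497, -0.0573, 0.1495]
ee_rot: [-0.001, 0.999, 0.036, -0.001]
contact_force: [-0.2, 0.3, -0.1]
finger_gap: -0.0003
grasp_force: 0.0
```

```bash
python3 mv.py "[(-240,-85,40),(-206,-85,40)]"
```

```text
t 1.4333 turn [-0.001  0.001  0.002]
at [-240.3  -84.2  149.5] F [-0.2  0.3 -0.1]
(-240, -85, 40) [ 0.45  -0.058  0.04 ] [0.002 0.004 0.438]
(-206, -85, 40) [ 0.484 -0.056  0.04 ] [0.138 0.004 0.438]
```

Now descend, then a gentle approach.

>>> {"fn": "carry_out", "kwargs": {"deltas": [[[0, 0, 0.1, 0, 0, 0, -1], [0, 0, 0.2, 0, 0, 0, -1], [0, 0, 0.3, 0, 0, 0, -1], [0, 0, 0.4, 0, 0, 0, -1], [0, 0, 0.438, 0, 0, 0, -1], [0.04, 0, 0.438, 0, 0, 0, -1], [0.08, 0, 0.438, 0, 0, 0, -1], [0.12, 0, 0.438, 0, 0, 0, -1]]]}}

```text
time: 2.1
tool_pos: [0.4826, -0.0589, 0.0426]
ee_rot: [0.0, 0.999, 0.034, 0.002]
contact_force: [0.1, -0.1, 1.1]
finger_gap: -0.0001
grasp_force: 0.0
```

```bash
python3 mv.py "[(-141,-85,40)]"
```

```text
t 2.1 turn [ 0.001 -0.002 -0.   ]
at [-207.6  -88.1   42.6] F [ 0.1 -0.1  1.1]
(-141, -85, 40) [ 0.549 -0.051  0.04 ] [ 0.266 -0.012  0.011]
```

>>> {"fn": "carry_out", "kwargs": {"deltas": [[[0.02, 0, 0, 0, 0, 0, -1], [0.05, 0, 0, 0, 0, 0, -1], [0.08, 0, 0, 0, 0, 0, -1], [0.11, 0, 0, 0, 0, 0, -1], [0.14, 0, 0, 0, 0, 0, -1], [0.17, 0, 0, 0, 0, 0, -1], [0.2, 0, 0, 0, 0, 0, -1], [0.23, 0, 0, 0, 0, 0, -1]]]}}

```text
time: 2.77
tool_pos: [0.5379, -0.0548, 0.041]
ee_rot: [0.0, 0.999, 0.034, -0.0]
contact_force: [-1.6, -0.6, 0.8]
finger_gap: 0.0001
grasp_force: 1.0
```

```bash
python3 mv.py "[(-141,-85,40)]"
```

```text
t 2.7667 turn [ 0.  0. -0.]
at [-152.1  -87.8   41. ] F [-1.6 -0.6  0.8]
(-141, -85, 40) [ 0.549 -0.051  0.04 ] [ 0.044 -0.011  0.004]
```

>>> {"fn": "carry_out", "kwargs": {"deltas": [[[0.01, 0, 0, 0, 0, 0, -1], [0.02, 0, 0, 0, 0, 0, -1], [0.03, 0, 0, 0, 0, 0, -1], [0.035, 0, 0, 0, 0, 0, -1], [0.04, 0, 0, 0, 0, 0, -1], [0.045, 0, 0, 0, 0, 0, -1], [0.05, 0, 0, 0, 0, 0, -1], [0.05, 0, 0, 0, 0, 0, -1]]]}}

```text
time: 3.43
tool_pos: [0.5474, -0.0541, 0.0404]
ee_rot: [0.0, 0.999, 0.034, -0.002]
contact_force: [-5.7, -0.8, 2.2]
finger_gap: 0.0001
grasp_force: 0.0
```

```bash
python3 mv.py "[(-141,-85,40)]"
```

```text
t 3.4333 turn [ 0.     0.003 -0.   ]
at [-142.5  -87.7   40.4] F [-5.7 -0.8  2.2]
(-141, -85, 40) [ 0.549 -0.051  0.04 ] [ 0.006 -0.011  0.002]
```

>>> {"fn": "carry_out", "kwargs": {"deltas": [[[0.01, 0, 0, 0, 0, 0, -1], [0.015, 0, 0, 0, 0, 0, -1], [0.02, 0, 0, 0, 0, 0, -1], [0.02, 0, 0, 0, 0, 0, -1], [0.02, 0, 0, 0, 0, 0, -1], [0.02, 0, 0, 0, 0, 0, -1], [0.02, 0, 0, 0, 0, 0, -1], [0.02, 0, 0, 0, 0, 0, -1]]]}}

```text
time: 4.1
tool_pos: [0.547, -0.0545, 0.0387]
ee_rot: [0.0, 0.999, 0.034, -0.008]
contact_force: [-17.8, -1.7, 6.7]
finger_gap: -0.0
grasp_force: 0.0
```

```bash
python3 mv.py "[(-240,-85,40),(-240,-85,110),(-240,85,110)]"
```

```text
t 4.1 turn [ 0.     0.01  -0.001]
at [-143.   -88.2   38.7] F [-17.8  -1.7   6.7]
(-240, -85, 40) [ 0.45  -0.058  0.04 ] [-0.388 -0.012  0.001]
(-240, -85, 110) [ 0.45  -0.058  0.11 ] [-0.392 -0.012 -0.279]
(-240, 85, 110) [0.438 0.112 0.11 ] [-0.393 -0.692 -0.279]
```

The right drawer is against its stop: force rose to 18 N with no movement. I'll back off, rise, and cross to the left.

>>> {"fn": "carry_out", "kwargs": {"deltas": [[[-0.1, 0, 0, 0, 0, 0, -1], [-0.22, 0, 0, 0, 0, 0, -1], [-0.34, 0, -0.02, 0, 0, 0, -1], [-0.4, 0, -0.12, 0, 0, 0, -1], [-0.4, -0.08, -0.24, 0, 0, 0, -1], [-0.4, -0.22, -0.28, 0, 0, 0, -1], [-0.4, -0.36, -0.28, 0, 0, 0, -1], [-0.4, -0.5, -0.28, 0, 0, 0, -1]]]}}

```text
time: 4.77
tool_pos: [0.4477, 0.0654, 0.1128]
ee_rot: [0.001, 0.999, 0.034, 0.003]
contact_force: [0.5, -0.1, 0.3]
finger_gap: -0.0002
grasp_force: 0.0
```

```bash
python3 mv.py "[(-240,85,110),(-240,85,40),(-208,85,40)]"
```

```text
t 4.7667 turn [ 0.001 -0.003 -0.001]
at [-233.8   38.3  112.8] F [ 0.5 -0.1  0.3]
(-240, 85, 110) [0.438 0.112 0.11 ] [-0.025 -0.187  0.011]
(-240, 85, 40) [0.438 0.112 0.04 ] [-0.027 -0.187  0.291]
(-208, 85, 40) [0.47  0.114 0.04 ] [ 0.101 -0.187  0.292]
```

>>> {"fn": "carry_out", "kwargs": {"deltas": [[[-0.02, -0.1, 0, 0, 0, 0, -1], [-0.025, -0.187, 0.02, 0, 0, 0, -1], [-0.025, -0.187, 0.12, 0, 0, 0, -1], [-0.025, -0.187, 0.22, 0, 0, 0, -1], [-0.025, -0.187, 0.29, 0, 0, 0, -1], [0.02, -0.187, 0.29, 0, 0, 0, -1], [0.06, -0.187, 0.29, 0, 0, 0, -1], [0.09, -0.187, 0.29, 0, 0, 0, -1]]]}}

```text
time: 5.43
tool_pos: [0.4674, 0.1128, 0.039]
ee_rot: [-0.0, 0.999, 0.034, 0.001]
contact_force: [0.8, -0.4, 1.0]
finger_gap: 0.0001
grasp_force: 0.0
```

```bash
python3 mv.py "[(-150,85,40)]"
```

```text
t 5.4333 turn [-0.    -0.001 -0.   ]
at [-210.9   84.3   39. ] F [ 0.8 -0.4  1. ]
(-150, 85, 40) [0.528 0.118 0.04 ] [ 0.244 -0.003 -0.003]
```

>>> {"fn": "carry_out", "kwargs": {"deltas": [[[0.03, 0, 0, 0, 0, 0, -1], [0.06, 0, 0, 0, 0, 0, -1], [0.09, 0, 0, 0, 0, 0, -1], [0.12, 0, 0, 0, 0, 0, -1], [0.15, 0, 0, 0, 0, 0, -1], [0.18, 0, 0, 0, 0, 0, -1], [0.21, 0, 0, 0, 0, 0, -1], [0.24, 0, 0, 0, 0, 0, -1]]]}}

```text
time: 6.1
tool_pos: [0.526, 0.1166, 0.0385]
ee_rot: [0.0, 0.999, 0.034, -0.0]
contact_force: [-2.4, 0.1, 1.1]
finger_gap: 0.0001
grasp_force: 1.0
```

>>> {"fn": "carry_out", "kwargs": {"deltas": [[[0.01, 0, 0, 0, 0, 0, -1], [0.02, 0, 0, 0, 0, 0, -1], [0.03, 0, 0, 0, 0, 0, -1], [0.035, 0, 0, 0, 0, 0, -1], [0.04, 0, 0, 0, 0, 0, -1], [0.045, 0, 0, 0, 0, 0, -1], [0.05, 0, 0, 0, 0, 0, -1], [0.055, 0, 0, 0, 0, 0, -1]]]}}

```text
time: 6.77
tool_pos: [0.5353, 0.1172, 0.0383]
ee_rot: [0.001, 0.999, 0.035, -0.004]
contact_force: [-15.6, -2.6, 13.2]
finger_gap: 0.0
grasp_force: 0.4
```

```bash
python3 mv.py "[(-141,85,40)]"
```

```text
t 6.7667 turn [0.001 0.005 0.   ]
at [-142.8   83.9   38.3] F [-15.6  -2.6  13.2]
(-141, 85, 40) [0.537 0.118 0.04 ] [ 0.007 -0.004 -0.007]
```

Left drawer is at its stop too (15.6 N at the same depth). I'll back off, rise, and look.

>>> {"fn": "carry_out", "kwargs": {"deltas": [[[-0.06, 0, 0, 0, 0, 0, -1], [-0.15, 0, 0, 0, 0, 0, -1], [-0.22, 0, -0.04, 0, 0, 0, -1], [-0.22, 0, -0.16, 0, 0, 0, -1], [-0.22, 0, -0.3, 0, 0, 0, -1], [-0.22, 0, -0.42, 0, 0, 0, -1], [-0.22, 0, -0.5, 0, 0, 0, -1], [-0.22, 0, -0.5, 0, 0, 0, -1]]]}}

```text
time: 7.43
tool_pos: [0.4879, 0.1146, 0.1687]
ee_rot: [0.0, 0.999, 0.034, 0.005]
contact_force: [0.5, 1.1, 0.3]
finger_gap: -0.0002
grasp_force: 0.0
```

```bash
python3 mv.py "[(-30,114,160),(-30,114,93)]"
python3 - <<'E'
from h import *
a=snap('top','top1')['color'][125:265,170:450,::-1];b=snap('scene','scene1')['color'][130:260,170:450,::-1]
cv2.imwrite('pics/c1.png',np.vstack([cv2.resize(a,None,fx=2.8,fy=2.2),cv2.resize(b,None,fx=2.8,fy=2.2)]))
E
```

```text
t 7.4333 turn [ 0.    -0.007 -0.   ]
at [-190.3   84.6  168.7] F [0.5 1.1 0.3]
(-30, 114, 160) [0.646 0.155 0.16 ] [ 0.641 -0.118  0.041]
(-30, 114, 93) [0.646 0.155 0.093] [ 0.638 -0.118  0.309]
```

View pics/c1.png

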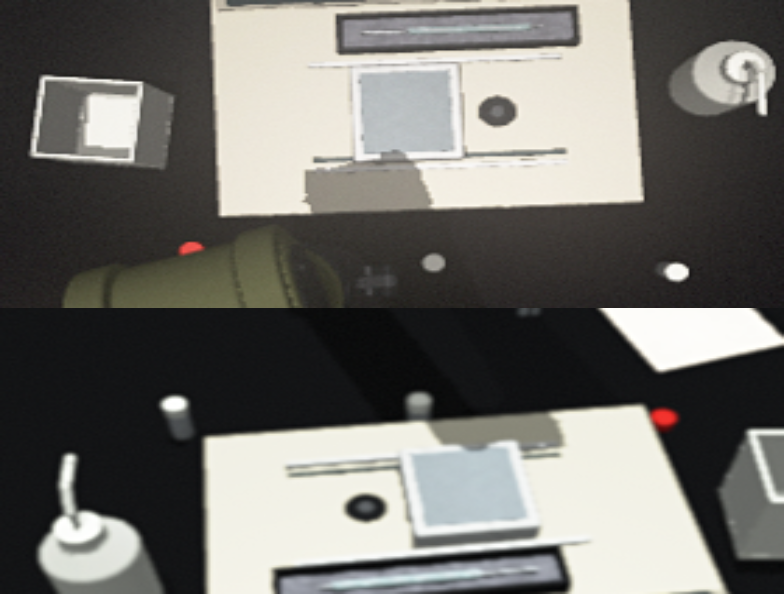

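The picture shows both drawers shut at the top crop's front edge (v≈205). The vials at crop (433,262) and (677,271) are in place, and the cover is still open at (408,112). Next, move above the deck to the cover's left and descend.

>>> {"fn": "carry_out", "kwargs": {"deltas": [[[0.1, -0.03, 0, 0, 0, 0, -1], [0.25, -0.06, 0, 0, 0, 0, -1], [0.4, -0.1, 0, 0, 0, 0, -1], [0.54, -0.118, 0, 0, 0, 0, -1], [0.64, -0.118, 0.04, 0, 0, 0, -1], [0.64, -0.118, 0.14, 0, 0, 0, -1], [0.64, -0.118, 0.22, 0, 0, 0, -1], [0.64, -0.118, 0.25, 0, 0, 0, -1]]]}}

```text
time: 8.2
tool_pos: [0.6392, 0.1536, 0.0951]
ee_rot: [0.0, 0.999, 0.035, -0.004]
contact_force: [-1.1, -0.5, -0.4]
finger_gap: 0.0003
grasp_force: 0.0
```

```bash
python3 mv.py "[(-30,114,92),(-30,80,92)]"
```

```text
t 8.2 turn [0.    0.005 0.   ]
at [-36.7 113.1  95.1] F [-1.1 -0.5 -0.4]
(-30, 114, 92) [0.646 0.155 0.092] [ 0.027 -0.004  0.012]
(-30, 80, 92) [0.648 0.121 0.092] [0.027 0.132 0.012]
```

>>> {"fn": "carry_out", "kwargs": {"deltas": [[[0.01, 0, 0, 0, 0, 0, -1], [0.01, 0, 0, 0, 0, 0, -1], [0.01, 0, 0, 0, 0, 0, -1], [0.01, 0, 0, 0, 0, 0, -1], [0.01, 0.03, 0, 0, 0, 0, -1], [0.01, 0.06, 0, 0, 0, 0, -1], [0.01, 0.09, 0, 0, 0, 0, -1], [0.01, 0.11, 0, 0, 0, 0, -1]]]}}

```text
time: 8.87
tool_pos: [0.6467, 0.1246, 0.1013]
ee_rot: [0.001, 0.999, 0.033, 0.0]
contact_force: [-0.2, -0.5, 0.3]
finger_gap: 0.0001
grasp_force: 0.0
```

```bash
python3 mv.py "[(-30,75,91),(-30,5,91)]"
```

```text
t 8.8667 turn [ 0.001 -0.    -0.001]
at [-31.2  83.6 101.3] F [-0.2 -0.5  0.3]
(-30, 75, 91) [0.649 0.116 0.091] [0.005 0.034 0.041]
(-30, 5, 91) [0.653 0.046 0.091] [0.005 0.314 0.042]
```

>>> {"fn": "carry_out", "kwargs": {"deltas": [[[0, -0.03, 0, 0, 0, 0, -1], [0, -0.03, 0.02, 0, 0, 0, -1], [0, -0.03, 0.04, 0, 0, 0, -1], [0, -0.03, 0.04, 0, 0, 0, -1], [0, -0.03, 0.04, 0, 0, 0, -1], [0, -0.01, 0.04, 0, 0, 0, -1], [0, 0.01, 0.04, 0, 0, 0, -1], [0, 0.03, 0.04, 0, 0, 0, -1]]]}}

```text
time: 9.53
tool_pos: [0.6469, 0.1188, 0.0912]
ee_rot: [0.0, 0.999, 0.034, 0.0]
contact_force: [-0.9, 0.3, 0.8]
finger_gap: -0.0004
grasp_force: 0.0
```

```bash
python3 mv.py "[(-30,75,91),(-30,5,91)]"
```

```text
t 9.5333 turn [ 0. -0. -0.]
at [-31.4  77.8  91.2] F [-0.9  0.3  0.8]
(-30, 75, 91) [0.649 0.116 0.091] [0.005 0.011 0.001]
(-30, 5, 91) [0.653 0.046 0.091] [0.006 0.291 0.001]
```

>>> {"fn": "carry_out", "kwargs": {"deltas": [[[0, 0.03, 0, 0, 0, 0, -1], [0, 0.06, 0, 0, 0, 0, -1], [0, 0.09, 0, 0, 0, 0, -1], [0, 0.12, 0, 0, 0, 0, -1], [0, 0.15, 0, 0, 0, 0, -1], [0, 0.18, 0, 0, 0, 0, -1], [0, 0.21, 0, 0, 0, 0, -1], [0, 0.24, 0, 0, 0, 0, -1]]]}}

```text
time: 10.2
tool_pos: [0.651, 0.0589, 0.0912]
ee_rot: [-0.0, 0.999, 0.034, 0.0]
contact_force: [-0.2, 1.9, 1.1]
finger_gap: -0.0001
grasp_force: 1.0
```

```bash
python3 mv.py "[(-30,0,91)]"
```

```text
t 10.2 turn [ 0. -0. -0.]
at [-31.4  17.8  91.2] F [-0.2  1.9  1.1]
(-30, 0, 91) [0.654 0.041 0.091] [0.006 0.071 0.001]
```

>>> {"fn": "carry_out", "kwargs": {"deltas": [[[0, 0.02, 0, 0, 0, 0, -1], [0, 0.035, 0, 0, 0, 0, -1], [0, 0.045, 0, 0, 0, 0, -1], [0, 0.055, 0, 0, 0, 0, -1], [0, 0.065, 0, 0, 0, 0, -1], [0, 0.075, 0, 0, 0, 0, -1], [0, 0.08, 0, 0, 0, 0, -1], [0, 0.08, 0, 0, 0, 0, -1]]]}}

```text
time: 10.87
tool_pos: [0.6523, 0.0404, 0.0911]
ee_rot: [-0.0, 0.999, 0.035, 0.0]
contact_force: [0.2, 2.6, 1.5]
finger_gap: -0.0003
grasp_force: 1.4
```

```bash
python3 mv.py "[(-30,0,91)]"
```

```text
t 10.8667 turn [-0.001 -0.     0.   ]
at [-31.5  -0.7  91.1] F [0.2 2.6 1.5]
(-30, 0, 91) [0.654 0.041 0.091] [ 0.006 -0.003  0.001]
```

Not clearly at the stop yet, so I'll keep pressing gently.

>>> {"fn": "carry_out", "kwargs": {"deltas": [[[0, 0.01, 0, 0, 0, 0, -1], [0, 0.015, 0, 0, 0, 0, -1], [0, 0.02, 0, 0, 0, 0, -1], [0, 0.025, 0, 0, 0, 0, -1], [0, 0.03, 0, 0, 0, 0, -1], [0, 0.03, 0, 0, 0, 0, -1], [0, 0.03, 0, 0, 0, 0, -1], [0, 0.03, 0, 0, 0, 0, -1]]]}}

```text
time: 11.53
tool_pos: [0.6522, 0.0399, 0.0913]
ee_rot: [-0.004, 0.999, 0.037, 0.0]
contact_force: [0.1, 12.5, -0.0]
finger_gap: 0.0001
grasp_force: 6.4
```

```bash
python3 mv.py "[(-30,0,91)]"
```

```text
t 11.5333 turn [-0.006 -0.001  0.003]
at [-31.5  -1.2  91.3] F [ 0.1 12.5 -0. ]
(-30, 0, 91) [0.654 0.041 0.091] [ 0.006 -0.005  0.001]
```

The cover is at its stop: 12.5 N, no movement, at the expected place. I'll back off left, then rise.

>>> {"fn": "carry_out", "kwargs": {"deltas": [[[0, -0.04, 0, 0, 0, 0, -1], [0, -0.12, 0, 0, 0, 0, -1], [0, -0.2, -0.02, 0, 0, 0, -1], [0, -0.22, -0.12, 0, 0, 0, -1], [0, -0.22, -0.26, 0, 0, 0, -1], [0, -0.22, -0.4, 0, 0, 0, -1], [0, -0.22, -0.5, 0, 0, 0, -1], [0, -0.22, -0.52, 0, 0, 0, -1]]]}}

```text
time: 12.2
tool_pos: [0.6513, 0.0863, 0.2266]
ee_rot: [0.001, 0.999, 0.034, 0.004]
contact_force: [0.2, -0.2, 0.7]
finger_gap: 0.0002
grasp_force: 0.0
```

>>> {"fn": "carry_out", "kwargs": {"deltas": [[[-0.1, 0, 0, 0, 0, 0, -1], [-0.22, 0, 0, 0, 0, 0, -1], [-0.35, 0, 0, 0, 0, 0, -1], [-0.48, 0, 0, 0, 0, 0, -1], [-0.56, 0, 0, 0, 0, 0, -1], [-0.6, 0, 0, 0, 0, 0, -1], [-0.6, 0, 0, 0, 0, 0, -1], [-0.6, 0, 0, 0, 0, 0, -1]]]}}

```text
time: 12.87
tool_pos: [0.4992, 0.0754, 0.2209]
ee_rot: [0.001, 0.999, 0.034, 0.0]
contact_force: [-0.4, -0.4, 1.0]
finger_gap: -0.0
grasp_force: 0.0
```

Run:
```python
from h import *
a=snap('top','top2')['color'][125:265,170:450,::-1];b=snap('scene','scene2')['color'][130:260,170:450,::-1]
cv2.imwrite('pics/c2.png',np.vstack([cv2.resize(a,None,fx=2.8,fy=2.2),cv2.resize(b,None,fx=2.8,fy=2.2)]))
```

```text
(no output)
```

View pics/c2.png

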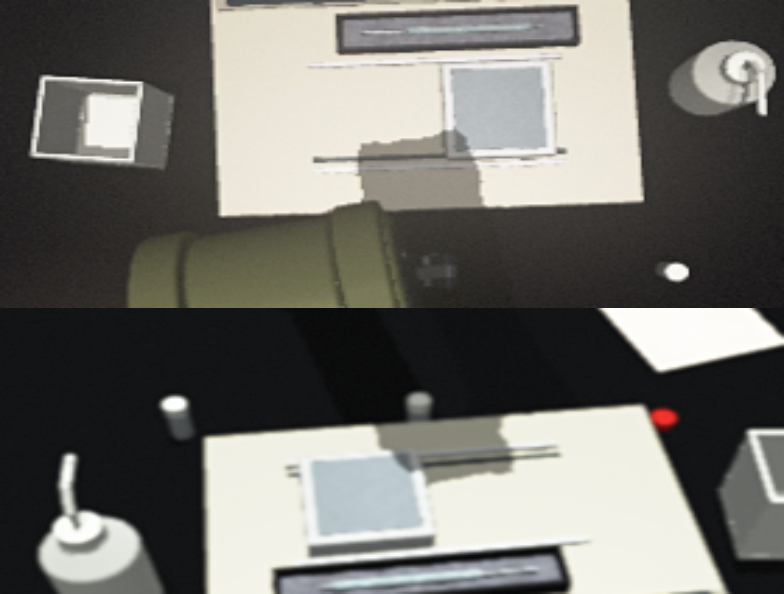

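The picture shows the cover over the port (top crop (499,110), scene crop (367,500)). Both drawers are flush and the loose items haven't moved. The arm is clear.

```bash
python3 -c "
from rig import ctrl
print(ctrl.sign_off())"
```

```text
the job is handed in; nothing more can be done
None
```

Job handed in: both drawers were pushed home first, then the cover to its stop over the port; the last pictures show the loose items in place and the arm clear, but sign-off returned no verdict.

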